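# Seat the three-hole flange on the measuring fixture

## Task

Get the next part ready for the measuring machine: pick up the silver flange with three holes, turn it so that its holes line up with the three studs of the black fixture, and lower it over the studs until it lies flat and fully home on the fixture plate. Keep hold of it until it is all the way down, then let go, and leave the brass four-hole flange where it is.

Things in the scene. Friction and masses are not known exactly. Their poses are not given: they have to be found in the camera images.
- flange: Part to load, loose, 0.3 to 0.6 kg: silver aluminium disc lying flat, 130 mm across, 12 thick, with 3 through holes 28 mm across, centred 45 mm from its axis, 120 deg apart. Hexagonal hub to grip, 36 mm across flats, from 12 to 58 mm above the underside. Origin: centre of underside, z up. x points to one hole and to a hexagon corner; y is square to one pair of flats (others at +-60 deg from it).
- fixture: Fixed black round plate, 160 mm across, 15 thick, with 3 upright steel studs of 12 mm diameter, 45 mm from its axis, 120 deg apart, rising 22 mm above the plate (last 5 mm tapered); middle empty. Origin: centre of its underside, on the table, z up; x points to one stud. Flange home: underside 15 mm above this origin; if its holes miss, it stays on the stud tips, 37 mm above.
- flange4: The wrong part, loose, 0.6 kg: brass-coloured flange of the same size and shape with the same hub but four holes, 90 deg apart, which does not fit the studs. Origin: centre of its underside, z up. Leave it alone.
Things that resemble listed ones, but are neither listed nor needed, are in the scene too. Of the things shaped like the fixture, the black one is meant.

How it is judged (in metres and radians):
On the way:
1. the three-hole flange is brought down over the studs to the fixture plate while still held in the gripper (z of flange in the frame of fixture below 0.022 m and horizontal distance between flange and fixture below 0.015 m and contact force between the fingers and flange above 1 N), for 0.05 s.
At the end, for the whole second after the job is handed in: The three-hole flange lies at rest on the fixture plate, hub up and flat within 3 degrees, all three studs through its holes, its underside no more than 3 mm off the plate and its centre within 15 mm of the fixture's; the four-hole flange is within 30 mm of its start (z of flange in the frame of fixture between 0.012 and 0.018 m and horizontal distance between flange and fixture below 0.015 m and angle between flange's own z axis and vertical below 0.06 rad and linear speed of flange below 0.02 m/s and distance of flange4 from where it was at the start of the episode below 0.03 m); the robot touches nothing.
It fails at once if the four-hole flange is moved more than 30 mm from its place (distance of flange4 from where it was at the start of the episode above 0.03 m).
It also fails if it takes over 38 s, if anything falls off the work surface, if the arm or the gripper's body presses on something with over 40 N, if the wrist force passes 120 N, or if a joint passes its speed limit or range.

## Robot

A 6-joint arm with a two-finger parallel gripper is mounted at the origin on the work surface. World frame = base frame: x ahead of the robot, y to its left, z up, the work surface at z = 0. Lengths are in mm, angles in rad, forces in N, time in s.
With the tool pointing down it reaches from about 350 to 875 mm from the base axis. Payload 4.2 kg.
Tool frame: the origin (TCP) lies midway between the tips of the shut fingers; the grasp point (between the pads) lies 19 mm behind it; z points along the fingers, y is the line along which they close (so a half turn about z gives the same grasp; the last joint's range is limited). The gripper opens to 85 mm and grips with 20 to 120 N. Pads are 22 mm wide; open, the fingers measure 114 mm over their backs; the gripper's body (76 mm by 85 mm) begins 54 mm behind the grasp point. The pads swing forward as they close: fully open they stand 13 mm farther back than shut.
Start: joints at [-1.022, 0.385, 0.008, 0, -1.194, -0.259], TCP at [178.616, -598.912, 231.312] pointing down, gripper open.
Joint ranges: [-3.14, 3.14], [-1.21, 2.06], [-1.07, 1.41], [-3.16, 2.05], [-2.99, -0.16], [-3.1, 3.1]. Speed limits (rad/s): [2.79, 2.79, 3.14, 3.14, 3.14, 3.14].

## Interface

Orientations are given as a unit quaternion [x, y, z, w].
In Python, from bench import arm gives the robot as it stands. The module is installed in compiled form; this text tells all that it offers.
- The arm moves only by the shell command python3 -m handwheel 'ROWS' [OPENING]. ROWS is JSON, a list of rows, each an object of numbers: "x", "y", "z": the shift along the world's x, y, z each as a share of 20 cm, from -1 to 1; "ax", "ay", "az": the turn, a rotation vector about the world's x, y, z each as a share of 90 degrees, from -1 to 1. In form: [{"x": .., "y": .., "z": .., "ax": .., "ay": .., "az": ..}, ...]. A call has exactly 8 rows; each row shifts and turns the commanded pose from where the row before left it; what a row does not reach is not made up. A row lasts 1/10 s, in which the tool goes at most 50 mm and 8.59 degrees, less where a joint would pass 70% of its speed; a pose out of reach is approached as far as the arm can. A call with a number of a shift or a turn outside -1 to 1 is refused whole. A call with a gripper value outside its range is refused whole. OPENING is the opening, from -1 (shut) to 1 (fully open), set as the call begins (- or left out, the last holds). The fingers move at their own pace and stop on an object; the grip force is fixed at half the most. Time passes only in rows, so rows that do not move let the fingers close, or fill a call up. It gives the time, the measured TCP pose, the force, the opening and the grip force at its end, in the units of the state.
- arm.read_state(): the state, without advancing time (a new reading comes with each control period).
- arm.get_image(name): name is "scene" or "top"; returns the picture (480x640x3 uint8, red, green, blue); there is no depth.
- arm.camera_params(name): a dict with "K" (3x3 intrinsics, pixels), "position" and "orientation" of the camera in the world. Camera axes: x right, y down, z forward; pixel columns grow to the right and rows downward; lengths in mm; the calibration is good to about 2 mm. A picture is of the moment at which its call begins. camera_params takes no time and is no camera call.
- arm.job_done(): hands the job in; it is judged then, once.
The state is a dict: "clock": time; "joints": joint angles; "joint_vel": joint speeds; "joint_efforts": joint torques, N m; "position": TCP position; "ee_rot": TCP orientation; "contact_force": force on the tool from outside, world axes, zero at the start; "wrist_torque": the same for the moment, N m; "gripper_width": finger opening in mm; "grasp_force": force on a finger pad.
Only numpy, scipy, OpenCV 4.12 (cv2) and the standard library are available. Lean on these libraries where they do the work, as an engineer would, in place of code of your own. Each camera call takes 0.05 s, during which the arm holds its last target. There are 200 camera calls.

## Working session

There is one attempt and no reset: what is moved stays moved. The work goes in short steps, Python scripts to look and compute and a shell command to move; the robot and the scene stay as the last step left them, time stands still between calls to the robot, and variables do not carry over. Pictures are saved under pics/ and viewed, at most 10 in all, crops included, and the job is handed in when it is done.

```bash
mkdir -p pics; python3 - <<'E'
from bench import arm
import cv2
for n in("scene","top"):
    im=arm.get_image(n); cv2.imwrite(f"pics/{n}0.png",im[:,:,::-1]); print(n,arm.camera_params(n))
s=arm.read_state();print({k:s[k] for k in("clock","position","ee_rot","gripper_width")})
E
```

```text
scene {'K': array([[451.9402697 ,   0.        , 320.64522135],
       [  0.        , 451.9402697 , 244.56771328],
       [  0.        ,   0.        ,   1.        ]]), 'position': array([1177.25924271, -198.28026841,  730.41457424]), 'orientation': array([ 0.74054047,  0.52561454, -0.24769828, -0.33760143])}
top {'K': array([[597.04155494,   0.        , 332.38382025],
       [  0.        , 597.04155494, 224.16862101],
       [  0.        ,   0.        ,   1.        ]]), 'position': array([ 357.45924301,   72.62891865, 1174.0611193 ]), 'orientation': array([ 0.71609697, -0.6967833 ,  0.02771855, -0.03049353])}
{'clock': 0.1, 'position': array([ 178.49032255, -598.42185329,  230.32250899]), 'ee_rot': array([-1.44330207e-01,  9.89529082e-01,  9.74530337e-04, -1.93740135e-04]), 'gripper_width': 85.70061665383258}
```

View pics/top0.png

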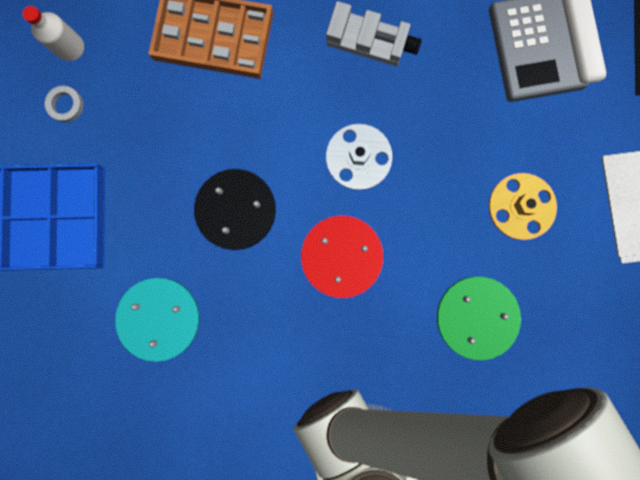

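View pics/scene0.png

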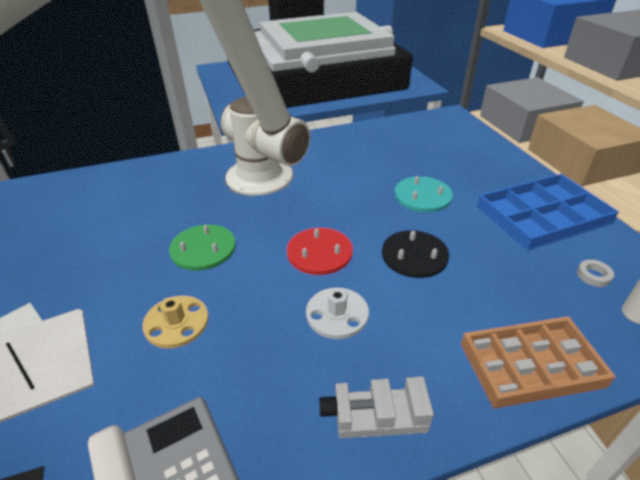

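The top view shows the silver flange at about (359,157), with holes near (349,135), (382,158) and (346,175). The black fixture is at about (235,209), with studs near (219,190), (257,204) and (226,230). The brass flange is at (523,206). The scene view shows the same layout, with the silver hub upright near (338,302) and the black plate at (415,253).

```bash
cat >h.py <<'E'
import cv2,numpy as np
from bench import arm
from scipy.spatial.transform import Rotation as R
P={n:arm.camera_params(n) for n in("top","scene")}
def ray(px,z,n="top"):
    p=P[n];d=R.from_quat(p["orientation"]).apply(np.linalg.inv(p["K"])@[px[0],px[1],1]);o=p["position"]
    return (o+d*(z-o[2])/d[2])[:2]
def blobs(m,lo,hi):
    n,l,s,c=cv2.connectedComponentsWithStats(m.astype(np.uint8))
    return [(c[i],int(s[i,4]),l==i) for i in range(1,n) if lo<s[i,4]<hi]
def disc(m,z):  # outline points -> world circle fit
    c=max(cv2.findContours(m.astype(np.uint8),0,1)[0],key=cv2.contourArea)
    h=cv2.convexHull(c)[:,0]
    w=np.array([ray(p,z) for p in h],np.float32)
    e=cv2.fitEllipse(w);return np.array(e[0]),np.array(e[1])
E
cat >m.py <<'E'
from h import *
im=cv2.imread("pics/top0.png");hsv=cv2.cvtColor(im,cv2.COLOR_BGR2HSV);H,S,V=cv2.split(hsv)
def box(c,r):
    m=np.zeros(H.shape,bool);m[c[1]-r:c[1]+r,c[0]-r:c[0]+r]=1;return m
def rep(name,c0,pts,dz):
    a=[np.degrees(np.arctan2(*(p-c0)[::-1])) for p in pts]
    print(name,c0,"mean of pts",np.mean(pts,0),"r",[round(float(np.hypot(*(p-c0)))) for p in pts],"ang",np.round(a,1),"mod120",round(float(np.degrees(np.angle(np.mean(np.exp(3j*np.radians(a)))))/3),2))
fl=box((359,157),42)&(S<110)&(V>110)
c,ax=disc(fl,12);print(ax)
cir=cv2.fillConvexPoly(np.zeros(H.shape,np.uint8),cv2.convexHull(np.argwhere(fl)[:,::-1].astype(np.int32)),1)>0
holes=[ray(b[0],6) for b in blobs(cir&(S>110),50,400)]
rep("flange",c,holes,0)
for nm,p in(("flange4",(523,206)),):
    m=box(p,42)&(H<40)&(S>80);print(nm,*disc(m,12))
bk=box((235,209),50)&(V<60)
c,ax=disc(bk,15);print(ax)
st=[(b[0],b[1]) for b in blobs(box((235,209),34)&(V>80),4,200)]
print(st)
rep("fixture",c,[ray(b[0],29) for b in st if np.hypot(*(b[0]-[235,209]))<35],0)
E
python3 m.py
```

```text
[131.85736084 132.91574097]
flange [589.08276367  30.37093353] mean of pts [590.06039389  30.25055955] r [46, 45, 44] ang [ 25.7 -92.6 145.6] mod120 26.24
flange4 [ 499.07015991 -292.33087158] [129.04382324 131.23104858]
[154.62571716 156.79229736]
[(array([204.73333333, 178.46666667]), 75), (array([264.31081081, 178.45945946]), 74), (array([218.59459459, 190.05405405]), 37), (array([256.17647059, 203.61764706]), 34), (array([225.02631579, 229.63157895]), 38), (array([204.05555556, 239.09259259]), 54), (array([264.75806452, 238.79032258]), 62)]
fixture [477.75454712 270.72167969] mean of pts [478.50698153 270.49967815] r [45, 45, 44] ang [ 40.7 -77.3 161.7] mod120 41.71
```

Both centres are found: the flange is at (589.5, 30.3) with yaw 26.2°, and the fixture is at (478.2, 270.6) with yaw 41.7°. The tool's y axis is at 106.6° now, so it turns +9.6° for the grasp and later +15.5° to line up with the studs.

```bash

python3 -m handwheel '[{"x":0.086,"y":0.131,"az":0.0133},{"x":0.086,"y":0.131,"az":0.0133},{"x":0.086,"y":0.131,"az":0.0133},{"x":0.086,"y":0.131,"az":0.0133},{"x":0.086,"y":0.131,"az":0.0133},{"x":0.086,"y":0.131,"az":0.0133},{"x":0.086,"y":0.131,"az":0.0133},{"x":0.086,"y":0.131,"az":0.0133}]' 1
python3 -m handwheel '[{"x":0.086,"y":0.131},{"x":0.086,"y":0.131},{"x":0.086,"y":0.131},{"x":0.086,"y":0.131},{"x":0.086,"y":0.131},{"x":0.086,"y":0.131},{"x":0.086,"y":0.131},{"x":0.086,"y":0.131}]'
```

```text
invalid input at $[0]: expected keys x, y, z, ax, ay, az
invalid input at $[0]: expected keys x, y, z, ax, ay, az
```

```bash

python3 -m handwheel '[{"x":0.086,"y":0.131,"z":0,"ax":0,"ay":0,"az":0.0133},{"x":0.086,"y":0.131,"z":0,"ax":0,"ay":0,"az":0.0133},{"x":0.086,"y":0.131,"z":0,"ax":0,"ay":0,"az":0.0133},{"x":0.086,"y":0.131,"z":0,"ax":0,"ay":0,"az":0.0133},{"x":0.086,"y":0.131,"z":0,"ax":0,"ay":0,"az":0.0133},{"x":0.086,"y":0.131,"z":0,"ax":0,"ay":0,"az":0.0133},{"x":0.086,"y":0.131,"z":0,"ax":0,"ay":0,"az":0.0133},{"x":0.086,"y":0.131,"z":0,"ax":0,"ay":0,"az":0.0133}]' 1
python3 -m handwheel '[{"x":0.086,"y":0.131,"z":0,"ax":0,"ay":0,"az":0},{"x":0.086,"y":0.131,"z":0,"ax":0,"ay":0,"az":0},{"x":0.086,"y":0.131,"z":0,"ax":0,"ay":0,"az":0},{"x":0.086,"y":0.131,"z":0,"ax":0,"ay":0,"az":0},{"x":0.086,"y":0.131,"z":0,"ax":0,"ay":0,"az":0},{"x":0.086,"y":0.131,"z":0,"ax":0,"ay":0,"az":0},{"x":0.086,"y":0.131,"z":0,"ax":0,"ay":0,"az":0},{"x":0.086,"y":0.131,"z":0,"ax":0,"ay":0,"az":0}]'
```

```text
clock: 0.9
position: [316.5, -388.0, 230.9]
ee_rot: [-0.227, 0.974, 0.0, -0.0]
contact_force: [-0.7, 0.1, -0.8]
gripper_width: 85.6
grasp_force: 0.0
clock: 1.7
position: [454.0, -178.4, 231.0]
ee_rot: [-0.227, 0.974, 0.0, -0.0]
contact_force: [0.7, -0.3, -0.6]
gripper_width: 85.6
grasp_force: 0.0
```

```bash

python3 -m handwheel '[{"x":0.085,"y":0.13,"z":0,"ax":0,"ay":0,"az":0},{"x":0.085,"y":0.13,"z":0,"ax":0,"ay":0,"az":0},{"x":0.085,"y":0.13,"z":0,"ax":0,"ay":0,"az":0},{"x":0.085,"y":0.13,"z":0,"ax":0,"ay":0,"az":0},{"x":0.085,"y":0.13,"z":0,"ax":0,"ay":0,"az":0},{"x":0.085,"y":0.13,"z":0,"ax":0,"ay":0,"az":0},{"x":0.085,"y":0.13,"z":0,"ax":0,"ay":0,"az":0},{"x":0.085,"y":0.13,"z":0,"ax":0,"ay":0,"az":0}]'
python3 -m handwheel '[{"x":0,"y":0,"z":-0.1,"ax":0,"ay":0,"az":0},{"x":0,"y":0,"z":-0.12,"ax":0,"ay":0,"az":0},{"x":0,"y":0,"z":-0.12,"ax":0,"ay":0,"az":0},{"x":0,"y":0,"z":-0.12,"ax":0,"ay":0,"az":0},{"x":0,"y":0,"z":-0.1,"ax":0,"ay":0,"az":0},{"x":0,"y":0,"z":-0.09,"ax":0,"ay":0,"az":0},{"x":0,"y":0,"z":0,"ax":0,"ay":0,"az":0},{"x":0,"y":0,"z":0,"ax":0,"ay":0,"az":0}]'
```

```text
clock: 2.5
position: [590.1, 29.4, 230.8]
ee_rot: [-0.227, 0.974, 0.0, -0.001]
contact_force: [0.1, 0.4, -0.4]
gripper_width: 85.4
grasp_force: 0.0
clock: 3.3
position: [589.9, 28.2, 101.3]
ee_rot: [-0.227, 0.974, -0.0, -0.0]
contact_force: [0.5, 0.7, -1.0]
gripper_width: 85.3
grasp_force: 0.0
```

```bash

python3 -m handwheel '[{"x":0,"y":0.01,"z":-0.05,"ax":0,"ay":0,"az":0},{"x":0,"y":0,"z":-0.06,"ax":0,"ay":0,"az":0},{"x":0,"y":0,"z":-0.06,"ax":0,"ay":0,"az":0},{"x":0,"y":0,"z":-0.06,"ax":0,"ay":0,"az":0},{"x":0,"y":0,"z":-0.06,"ax":0,"ay":0,"az":0},{"x":0,"y":0,"z":-0.05,"ax":0,"ay":0,"az":0},{"x":0,"y":0,"z":-0.045,"ax":0,"ay":0,"az":0},{"x":0,"y":0,"z":0,"ax":0,"ay":0,"az":0}]'
python3 -m handwheel '[{"x":0,"y":0,"z":0,"ax":0,"ay":0,"az":0},{"x":0,"y":0,"z":0,"ax":0,"ay":0,"az":0},{"x":0,"y":0,"z":0,"ax":0,"ay":0,"az":0},{"x":0,"y":0,"z":0,"ax":0,"ay":0,"az":0},{"x":0,"y":0,"z":0,"ax":0,"ay":0,"az":0},{"x":0,"y":0,"z":0,"ax":0,"ay":0,"az":0},{"x":0,"y":0,"z":0,"ax":0,"ay":0,"az":0},{"x":0,"y":0,"z":0,"ax":0,"ay":0,"az":0}]' -1
```

```text
clock: 4.1
position: [588.9, 30.0, 22.6]
ee_rot: [-0.226, 0.974, -0.0, -0.002]
contact_force: [-0.6, 0.6, -1.3]
gripper_width: 85.4
grasp_force: 0.0
clock: 4.9
position: [590.3, 30.5, 25.0]
ee_rot: [-0.227, 0.974, 0.0, 0.001]
contact_force: [-0.4, 1.5, 5.6]
gripper_width: 35.5
grasp_force: 61.5
```

```bash

python3 -m handwheel '[{"x":0,"y":0,"z":0.03,"ax":0,"ay":0,"az":0},{"x":0,"y":0,"z":0.06,"ax":0,"ay":0,"az":0},{"x":0,"y":0,"z":0.08,"ax":0,"ay":0,"az":0},{"x":0,"y":0,"z":0.08,"ax":0,"ay":0,"az":0},{"x":0,"y":0,"z":0.08,"ax":0,"ay":0,"az":0},{"x":0,"y":0,"z":0.08,"ax":0,"ay":0,"az":0},{"x":0,"y":0,"z":0.05,"ax":0,"ay":0,"az":0},{"x":0,"y":0,"z":0.03,"ax":0,"ay":0,"az":0}]'
python3 -m handwheel '[{"x":-0.06,"y":0.13,"z":0,"ax":0,"ay":0,"az":0.0215},{"x":-0.06,"y":0.13,"z":0,"ax":0,"ay":0,"az":0.0215},{"x":-0.06,"y":0.13,"z":0,"ax":0,"ay":0,"az":0.0215},{"x":-0.06,"y":0.13,"z":0,"ax":0,"ay":0,"az":0.0215},{"x":-0.06,"y":0.13,"z":0,"ax":0,"ay":0,"az":0.0215},{"x":-0.06,"y":0.13,"z":0,"ax":0,"ay":0,"az":0.0215},{"x":-0.06,"y":0.13,"z":0,"ax":0,"ay":0,"az":0.0215},{"x":-0.06,"y":0.13,"z":0,"ax":0,"ay":0,"az":0.0215}]'
python3 -m handwheel '[{"x":-0.03,"y":0.07,"z":0,"ax":0,"ay":0,"az":0},{"x":-0.03,"y":0.06,"z":0,"ax":0,"ay":0,"az":0},{"x":-0.02,"y":0.03,"z":0,"ax":0,"ay":0,"az":0},{"x":0,"y":0,"z":0,"ax":0,"ay":0,"az":0},{"x":0,"y":0,"z":0,"ax":0,"ay":0,"az":0},{"x":0,"y":0,"z":0,"ax":0,"ay":0,"az":0},{"x":0,"y":0,"z":0,"ax":0,"ay":0,"az":0},{"x":0,"y":0,"z":0,"ax":0,"ay":0,"az":0}]'
python3 - <<'E'
from h import *
for n in("top","scene"):
    cv2.imwrite(f"pics/{n}1.png",arm.get_image(n)[:,:,::-1])
a=cv2.imread("pics/top1.png")[110:310,110:360];b=cv2.imread("pics/scene1.png")[110:310,290:540]
cv2.imwrite("pics/c1.png",cv2.resize(np.hstack([a,b]),(800,320),interpolation=cv2.INTER_CUBIC))
s=arm.read_state();print(s["position"],R.from_quat(s["ee_rot"]).as_matrix()[:,1])
E
```

```text
clock: 5.7
position: [589.7, 30.2, 123.1]
ee_rot: [-0.226, 0.974, 0.0, 0.0]
contact_force: [-0.3, 0.3, -5.3]
gripper_width: 35.6
grasp_force: 60.5
clock: 6.5
position: [492.7, 238.9, 121.7]
ee_rot: [-0.356, 0.934, -0.0, -0.001]
contact_force: [0.4, -0.4, -3.0]
gripper_width: 35.3
grasp_force: 60.9
clock: 7.3
position: [478.0, 269.8, 122.3]
ee_rot: [-0.355, 0.935, 0.0, 0.0]
contact_force: [0.2, -0.4, -4.5]
gripper_width: 35.6
grasp_force: 61.1
[477.94742775 270.03509883 122.32489883] [-6.64331238e-01  7.47438296e-01  1.23331636e-05]
```

View pics/c1.png

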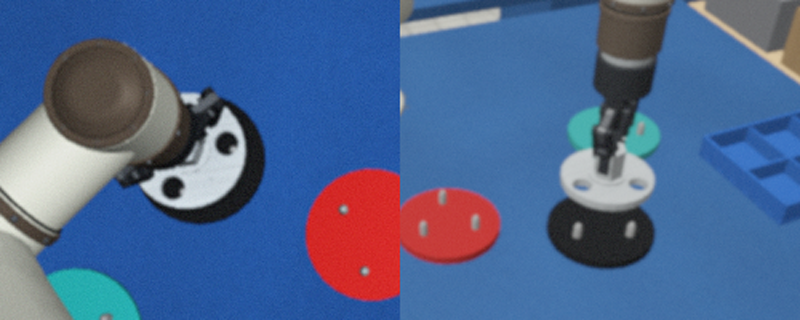

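The flange hangs level over the black fixture. Two dark holes show at about (252,199) and (218,227) in the full top image. I'll check the alignment from them.

```bash
python3 - <<'E'
from h import *
g=cv2.cvtColor(cv2.imread("pics/top1.png"),cv2.COLOR_BGR2GRAY)
pts=[]
for c in((252,199),(218,227)):
    m=np.zeros(g.shape,bool);m[c[1]-10:c[1]+11,c[0]-10:c[0]+11]=1
    b=max(blobs(m&(g<110),20,300),key=lambda b:b[1]);print(b[0],b[1]);pts.append(ray(b[0],104))
d=pts[0]-pts[1]; print(pts,np.hypot(*d))
mid=(pts[0]+pts[1])/2
# centre lies 22.5 beyond the chord
n=np.array([-d[1],d[0]])/np.hypot(*d); n=n if n@(np.array([478,270])-mid)>0 else -n
c=mid+22.5*n;print("centre",c,[np.degrees(np.arctan2(*(p-c)[::-1])) for p in pts])
E
```

```text
[250.82481752 198.91970803] 137
[217.38888889 226.80555556] 144
[array([487.42453281, 226.49209091]), array([435.32325015, 284.68028615])] 78.10511968397893
centre [478.13635722 270.59517725] [np.float64(-78.10721778638693), np.float64(161.7892814874278)]
```

The centre (478.1, 270.6) and yaw 41.8° match the fixture, so I'm lowering.

```bash

python3 -m handwheel '[{"x":0,"y":0,"z":-0.04,"ax":0,"ay":0,"az":0},{"x":0,"y":0,"z":-0.05,"ax":0,"ay":0,"az":0},{"x":0,"y":0,"z":-0.06,"ax":0,"ay":0,"az":0},{"x":0,"y":0,"z":-0.05,"ax":0,"ay":0,"az":0},{"x":0,"y":0,"z":-0.04,"ax":0,"ay":0,"az":0},{"x":0,"y":0,"z":-0.03,"ax":0,"ay":0,"az":0},{"x":0,"y":0,"z":-0.02,"ax":0,"ay":0,"az":0},{"x":0,"y":0,"z":0,"ax":0,"ay":0,"az":0}]'
python3 -m handwheel '[{"x":0,"y":0,"z":-0.02,"ax":0,"ay":0,"az":0},{"x":0,"y":0,"z":-0.02,"ax":0,"ay":0,"az":0},{"x":0,"y":0,"z":-0.02,"ax":0,"ay":0,"az":0},{"x":0,"y":0,"z":-0.02,"ax":0,"ay":0,"az":0},{"x":0,"y":0,"z":-0.02,"ax":0,"ay":0,"az":0},{"x":0,"y":0,"z":0,"ax":0,"ay":0,"az":0},{"x":0,"y":0,"z":0,"ax":0,"ay":0,"az":0},{"x":0,"y":0,"z":0,"ax":0,"ay":0,"az":0}]'
```

```text
clock: 8.2
position: [477.6, 270.1, 63.7]
ee_rot: [-0.356, 0.935, -0.0, -0.001]
contact_force: [0.4, -0.2, -3.5]
gripper_width: 35.2
grasp_force: 61.1
clock: 9.0
position: [478.0, 270.4, 44.5]
ee_rot: [-0.356, 0.935, 0.0, 0.0]
contact_force: [0.5, -0.3, -4.0]
gripper_width: 35.3
grasp_force: 61.1
```

The TCP is well below the stud-tip stop height (about 61 mm) with no extra force, so the studs are in the holes. I'll lower the last few millimetres until it touches.

```bash

python3 -m handwheel '[{"x":0,"y":0,"z":-0.005,"ax":0,"ay":0,"az":0},{"x":0,"y":0,"z":-0.005,"ax":0,"ay":0,"az":0},{"x":0,"y":0,"z":-0.005,"ax":0,"ay":0,"az":0},{"x":0,"y":0,"z":-0.005,"ax":0,"ay":0,"az":0},{"x":0,"y":0,"z":-0.005,"ax":0,"ay":0,"az":0},{"x":0,"y":0,"z":0,"ax":0,"ay":0,"az":0},{"x":0,"y":0,"z":0,"ax":0,"ay":0,"az":0},{"x":0,"y":0,"z":0,"ax":0,"ay":0,"az":0}]'
```

```text
clock: 9.8
position: [477.9, 270.3, 40.1]
ee_rot: [-0.356, 0.935, -0.0, 0.0]
contact_force: [-2.9, -1.0, 6.0]
gripper_width: 35.4
grasp_force: 62.2
```

Contact force has swung to +6 N at z = 40, so it is seated. I'll release and back off.

```bash

python3 -m handwheel '[{"x":0,"y":0,"z":0,"ax":0,"ay":0,"az":0},{"x":0,"y":0,"z":0,"ax":0,"ay":0,"az":0},{"x":0,"y":0,"z":0,"ax":0,"ay":0,"az":0},{"x":0,"y":0,"z":0,"ax":0,"ay":0,"az":0},{"x":0,"y":0,"z":0,"ax":0,"ay":0,"az":0},{"x":0,"y":0,"z":0,"ax":0,"ay":0,"az":0},{"x":0,"y":0,"z":0,"ax":0,"ay":0,"az":0},{"x":0,"y":0,"z":0,"ax":0,"ay":0,"az":0}]' 1
python3 -m handwheel '[{"x":0,"y":0,"z":0.05,"ax":0,"ay":0,"az":0},{"x":0,"y":0,"z":0.1,"ax":0,"ay":0,"az":0},{"x":0,"y":0,"z":0.12,"ax":0,"ay":0,"az":0},{"x":0,"y":0,"z":0.12,"ax":0,"ay":0,"az":0},{"x":0,"y":0,"z":0.12,"ax":0,"ay":0,"az":0},{"x":0,"y":0,"z":0.12,"ax":0,"ay":0,"az":0},{"x":0,"y":0,"z":0.1,"ax":0,"ay":0,"az":0},{"x":0,"y":0,"z":0,"ax":0,"ay":0,"az":0}]'
python3 -m handwheel '[{"x":0,"y":-0.1,"z":0,"ax":0,"ay":0,"az":0},{"x":0,"y":-0.15,"z":0,"ax":0,"ay":0,"az":0},{"x":0,"y":-0.15,"z":0,"ax":0,"ay":0,"az":0},{"x":0,"y":-0.15,"z":0,"ax":0,"ay":0,"az":0},{"x":0,"y":-0.15,"z":0,"ax":0,"ay":0,"az":0},{"x":0,"y":-0.15,"z":0,"ax":0,"ay":0,"az":0},{"x":0,"y":-0.1,"z":0,"ax":0,"ay":0,"az":0},{"x":0,"y":0,"z":0,"ax":0,"ay":0,"az":0}]'
python3 - <<'E'
from h import *
for n in("top","scene"):
    cv2.imwrite(f"pics/{n}2.png",arm.get_image(n)[:,:,::-1])
a=cv2.imread("pics/top2.png")[110:310,110:360];b=cv2.imread("pics/scene2.png")[150:350,290:540]
cv2.imwrite("pics/c2.png",cv2.resize(np.hstack([a,b]),(800,320),interpolation=cv2.INTER_CUBIC))
E
```

```text
clock: 10.6
position: [477.8, 270.3, 39.3]
ee_rot: [-0.356, 0.935, 0.0, 0.0]
contact_force: [0.6, 0.2, -0.3]
gripper_width: 85.4
grasp_force: 0.0
clock: 11.4
position: [479.4, 271.5, 189.5]
ee_rot: [-0.356, 0.935, 0.001, 0.004]
contact_force: [0.4, -0.4, 0.2]
gripper_width: 85.5
grasp_force: 0.0
clock: 12.2
position: [476.3, 77.3, 184.3]
ee_rot: [-0.354, 0.935, -0.0, -0.002]
contact_force: [-0.3, 0.1, 0.0]
gripper_width: 85.4
grasp_force: 0.0
```

View pics/c2.png

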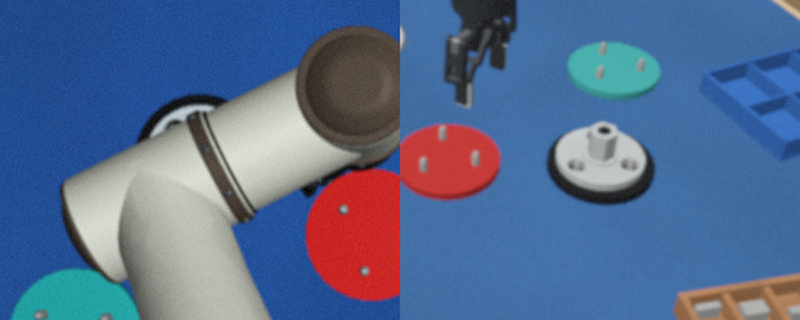

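The scene view shows the silver flange flat and centred on the black plate, with the studs visible in its holes (crop pixels about (577,165) and (628,165)). The gripper is clear, so I'm handing the job in.

```bash
python3 -c "
from bench import arm
print(arm.job_done())"
```

```text
the job is handed in; nothing more can be done
None
```

The three-hole flange is flat on the black fixture with its studs through the holes, released after seating; the brass flange was left alone, and the job was handed in at about 12 s (no verdict was returned).

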